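# Check the release force of push latches

### The job

Check the three push latches standing in the wooden block before they are fitted: press the plungers straight down until they click and stay in, reading the force, to find the one whose spring is too stiff. A plunger that has not clicked at 12 N is out of limits: stop pressing there (never put more than 18 N on a plunger), pull that latch out of the block and leave it in the steel tray. Leave the two good latches standing in the block with their plungers clicked in, and do not push the other things on the bench about.

Things in the scene. Friction and masses are not known exactly. Their poses are not given: they have to be found in the camera images.
- block: Dark hardwood block fixed to the bench, 80 mm (its x) by 210 mm (its y) by 40 mm high; origin at the centre of its underside. Three holes, 17.5 mm wide and 30 mm deep, in one row along its y at y = -65, 0 and +65 mm, each with one push latch standing in it.
- tray: Open shallow bare-steel scrap tray fixed to the bench, 200 mm (its x) by 160 mm (its y), 32 mm high, walls and floor 3 mm; origin at the centre of its underside.
- latch_a_mid (a point): One of three look-alike push latches, 120 g, pulled straight up out of the block: threaded shank, 16 mm across, 26 mm long, in the hole; above it a round metal housing, 28 mm across, 44 mm high, its 33 mm flange (3 mm thick) on the block's top; on top a black plunger 14 mm across. This point is on the axis, 26 mm above the block's top, 52 mm above the shank's foot; z up the axis.
- plunger_a_top (a point): Centre of the top face of that latch's plunger, 35 mm above latch_a_mid and 17 mm above the housing while the plunger is out.
- plunger_a (a joint): How far this plunger is pushed in (m): 0 out, 0.013 hard stop. Resistance peaks at 3 to 4 mm, then falls; past about 9 mm the plunger snaps by itself to 13 mm and stays (clicked in, 4 mm proud); let go before, it springs back. A good latch peaks at 7 to 10 N (limit 12 N); the bad one climbs past 20 N.
- latch_b_mid (a point): One of three look-alike push latches, 120 g, pulled straight up out of the block: threaded shank, 16 mm across, 26 mm long, in the hole; above it a round metal housing, 28 mm across, 44 mm high, its 33 mm flange (3 mm thick) on the block's top; on top a black plunger 14 mm across. This point is on the axis, 26 mm above the block's top, 52 mm above the shank's foot; z up the axis.
- plunger_b_top (a point): Centre of the top face of that latch's plunger, 35 mm above latch_b_mid and 17 mm above the housing while the plunger is out.
- plunger_b (a joint): How far this plunger is pushed in (m): 0 out, 0.013 hard stop. Resistance peaks at 3 to 4 mm, then falls; past about 9 mm the plunger snaps by itself to 13 mm and stays (clicked in, 4 mm proud); let go before, it springs back. A good latch peaks at 7 to 10 N (limit 12 N); the bad one climbs past 20 N.
- latch_c_mid (a point): One of three look-alike push latches, 120 g, pulled straight up out of the block: threaded shank, 16 mm across, 26 mm long, in the hole; above it a round metal housing, 28 mm across, 44 mm high, its 33 mm flange (3 mm thick) on the block's top; on top a black plunger 14 mm across. This point is on the axis, 26 mm above the block's top, 52 mm above the shank's foot; z up the axis.
- plunger_c_top (a point): Centre of the top face of that latch's plunger, 35 mm above latch_c_mid and 17 mm above the housing while the plunger is out.
- plunger_c (a joint): How far this plunger is pushed in (m): 0 out, 0.013 hard stop. Resistance peaks at 3 to 4 mm, then falls; past about 9 mm the plunger snaps by itself to 13 mm and stays (clicked in, 4 mm proud); let go before, it springs back. A good latch peaks at 7 to 10 N (limit 12 N); the bad one climbs past 20 N.
- drill_block: Bystander: small wooden block with rows of little holes, 78 by 130 by 24 mm, loose; origin at the centre of its underside.
- clamp: Bystander: steel C-clamp lying flat, about 110 by 160 mm, 16 mm high, loose; origin on the bench inside its frame.
- flip_box: Bystander: flip-top plastic box, 77 by 107 by 60 mm, loose; origin at the centre of its underside.
Not all that is in view belongs to the job. Leave any orange or purple look-alike of the part that bears latch_b_mid alone.

How it is judged:
At the end, for the whole second after the job is handed in: Two latches stand upright in the block (within 8 mm of where they were, tilted under 0.12 rad), plungers clicked in (over 11.5 mm); the third, too stiff, is at rest in the steel tray (mid point over 10 mm inside its outline, under 65 mm above its underside) (((x of latch_a_mid in the frame of tray between -0.09 and 0.09 m and y of latch_a_mid in the frame of tray between -0.07 and 0.07 m and z of latch_a_mid in the frame of tray below 0.065 m and linear speed of latch_a below 0.04 m/s and value of joint each of plunger_b, plunger_c above 0.0115 m and distance of each of latch_b_mid, latch_c_mid from where it was at the start of the episode below 0.008 m and angle between each of latch_b_mid, latch_c_mid's own z axis and vertical below 0.12 rad) or (x of latch_b_mid in the frame of tray between -0.09 and 0.09 m and y of latch_b_mid in the frame of tray between -0.07 and 0.07 m and z of latch_b_mid in the frame of tray below 0.065 m and linear speed of latch_b below 0.04 m/s and value of joint each of plunger_a, plunger_c above 0.0115 m and distance of each of latch_a_mid, latch_c_mid from where it was at the start of the episode below 0.008 m and angle between each of latch_a_mid, latch_c_mid's own z axis and vertical below 0.12 rad) or (x of latch_c_mid in the frame of tray between -0.09 and 0.09 m and y of latch_c_mid in the frame of tray between -0.07 and 0.07 m and z of latch_c_mid in the frame of tray below 0.065 m and linear speed of latch_c below 0.04 m/s and value of joint each of plunger_a, plunger_b above 0.0115 m and distance of each of latch_a_mid, latch_b_mid from where it was at the start of the episode below 0.008 m and angle between each of latch_a_mid, latch_b_mid's own z axis and vertical below 0.12 rad))); the robot touches nothing.
It fails at once if more than 18 N on a plunger (contact force between any of plunger_a, plunger_b, plunger_c and the fingers above 18 N or contact force between any of plunger_a, plunger_b, plunger_c and the arm above 18 N).
It fails at once if a bystander (drilled block, clamp, flip-top box) pushed more than 20 mm (distance of any of drill_block, clamp, flip_box from where it was at the start of the episode above 0.02 m).
It also fails if it takes over 61 s, if anything falls off the work surface, if the arm or the gripper's body presses on something with over 40 N, if the wrist force passes 120 N, or if a joint passes its speed limit or range.

### The arm

A 7-joint arm with a two-finger parallel gripper is mounted at the origin on the work surface. World frame = base frame: x ahead of the robot, y to its left, z up, the work surface at z = 0. Lengths are in m, angles in rad, forces in N, time in s.
With the tool pointing down it reaches from about 0.4 to 0.85 m from the base axis. Payload 6.9 kg.
Tool frame: the origin (TCP) lies midway between the tips of the shut fingers; the grasp point (between the pads) lies behind it (ctrl.pinch_z is the z of the grasp point in the tool frame, in m); z points along the fingers, y is the line along which they close (so a half turn about z gives the same grasp; the last joint's range is limited). The gripper opens to 85 mm and grips with 20 to 120 N. Pads are 22 mm wide; open, the fingers measure 114 mm over their backs; the gripper's body (76 mm by 85 mm) begins 54 mm behind the grasp point. The pads swing forward as they close: fully open they stand 13 mm farther back than shut.
Start: joints at [1.238, 0.507, -0.238, 1.5, 0.126, 1.149, -0.155], TCP at [0.265, -0.566, 0.231] pointing down, gripper open.
Joint ranges: [-3.08, 3.08], [-0.24, 2.05], [-1.43, 1.35], [0, 2.5], [-1.52, 4.66], [0.17, 1.96], [-2.89, 2.89]. Speed limits (rad/s): [2.39, 2.39, 3.14, 3.14, 3.14, 3.14, 3.14].

### API

Orientations are given as a unit quaternion [w, x, y, z].
In Python, from station import ctrl, get_state, vision, ticket, models gives the robot as it stands. Calls block until the motion is done:
- ctrl.movep(position, orientation): joint-space move of the TCP to a pose.
- ctrl.movel(position, frame=None, max_speed=0.15): straight line of the TCP; frame=None keeps the orientation; max_speed is the mean speed in m/s.
- ctrl.set_joints(angles): joint-space move.
- ctrl.ungrasp() and ctrl.close_gripper(force=None): open the fingers fully, or close them until they stop; force is the grip in N (None keeps the last).
- ctrl.pause(seconds).
- ctrl.ik(position, orientation): joint angles nearest the present ones, or None.
- get_state(): the state.
- vision.grab_frame(name): name is "scene" or "side" or "wrist"; returns (picture, depth): 420x560x3 uint8, blue, green, red; 420x560 float32, m along the optical axis (not along the pixel's ray), 0 where there is no reading.
- vision.camera_info(name): a dict with "mtx" (3x3 intrinsics, pixels), "R" (3x3) and "t" (3): a world point X has camera coordinates R X + t; the wrist camera has in their place "hand_eye" (4x4, takes a point from camera to tool coordinates, whose origin is the TCP and whose axes are the flange's). Camera axes: x right, y down, z forward; pixel columns grow to the right and rows downward; lengths in m; the calibration is good to about 2 mm. A picture is of the moment at which its call begins: read the wrist's pose just before it. camera_info takes no time and is no camera call.
A pose or a line that the arm cannot do raises ctrl.Unreachable and nothing moves.
- ticket.close_job(): hands the job in; it is judged then, once.
Trained networks look in the newest picture that a camera, given by its name, has taken for a name from the list of things; names that differ only in an ending like _2 or _b are one class to them, and where a whole thing is asked for, a point or a joint stands for the part that bears it (a point fixed in the world has none). Each returns a list of dicts, best first, with "p" (0 to 1); they miss things now and then, are a little off and sometimes report something else, mostly with a low value. They report only what shows in the picture. A call takes as long as a camera call. They do not tell look-alikes from the thing itself.
- models.recognise(camera, target): "point" ([column, row] in pixels, amid what is visible of it).
- models.masks_of(camera, target): "mask" (420x560 bool, what is visible of it) and "point" ([column, row] in pixels, amid what is visible of it).
The state is a dict: "time": time; "qpos": joint angles; "qd": joint speeds; "tau": joint torques, N m; "tcp_pos": TCP position; "eef_rot": TCP orientation; "contact_force": force on the tool from outside, world axes, zero at the start; "wrist_torque": the same for the moment, N m; "width": finger opening in m; "gripper_force": force on a finger pad.
Only numpy, scipy, OpenCV 4.12 (cv2) and the standard library are available. Lean on these libraries where they do the work, as an engineer would, in place of code of your own. Each camera call takes 0.05 s, during which the arm holds its last target. There are 200 camera calls.

## Working session

There is one attempt and no reset: what is moved stays moved. The work goes in short steps, each a Python script; the robot and the scene stay as the last script left them, time stands still between calls to the robot, and variables do not carry over. Pictures are saved under pics/ and viewed, at most 10 in all, crops included, and the job is handed in when it is done.

```bash
mkdir -p pics; ls; cat > h.py <<'E'
from station import ctrl,get_state,vision,ticket,models
import numpy as np, cv2
from scipy.spatial.transform import Rotation as Ro
def cam(name):
    i=vision.camera_info(name); K=np.array(i["mtx"])
    if "R" in i: R=np.array(i["R"]);t=np.array(i["t"]).ravel(); return K,R.T,-R.T@t
    s=get_state(); q=s["eef_rot"]; Rt=Ro.from_quat([q[1],q[2],q[3],q[0]]).as_matrix()
    H=np.array(i["hand_eye"]); return K,Rt@H[:3,:3],Rt@H[:3,3]+np.array(s["tcp_pos"])
def grab(name):
    c=cam(name); im,d=vision.grab_frame(name); return im,d,c
def cloud(d,c):
    K,R,o=c; v,u=np.indices(d.shape); P=np.stack([(u-K[0,2])/K[0,0]*d,(v-K[1,2])/K[1,1]*d,d],-1)
    W=P@R.T+o; W[d<=0]=np.nan; return W
E
python3 - <<'E'
from h import *
for n in("scene","side"):
    im,d,c=grab(n); cv2.imwrite(f"pics/{n}.png",im); W=cloud(d,c); np.save(n+"W.npy",W); print(n,c[2])
    for t in("latch_a_mid","tray","block","plunger_a_top","drill_block","clamp","flip_box"):
        for r in models.recognise(n,t)[:5]:
            p=[int(x) for x in r["point"]]; print(t,round(r["p"],2),p,W[p[1],p[0]].round(3))
s=get_state(); print(s["eef_rot"],s["contact_force"],s["time"],ctrl.pinch_z,s["width"])
E
```

```text
pics
scene [1.31815769 0.14985162 0.54152863]
latch_a_mid 0.6 [371, 189] [0.509 0.151 0.076]
tray 0.68 [209, 196] [nan nan nan]
block 0.86 [371, 212] [0.537 0.155 0.042]
plunger_a_top 0.49 [367, 173] [0.495 0.14  0.101]
drill_block 0.58 [139, 284] [ 0.797 -0.192  0.024]
flip_box 0.67 [368, 174] [0.499 0.142 0.101]
flip_box 0.59 [383, 311] [0.814 0.185 0.061]
side [ 0.43807165 -0.5516243   0.53051308]
latch_a_mid 0.74 [182, 188] [0.492 0.134 0.077]
tray 0.62 [219, 347] [ 0.487 -0.172  0.003]
tray 0.46 [197, 194] [0.512 0.076 0.097]
block 0.56 [185, 221] [0.485 0.08  0.041]
block 0.54 [179, 186] [0.488 0.137 0.08 ]
plunger_a_top 0.41 [182, 176] [0.496 0.14  0.099]
drill_block 0.62 [411, 305] [ 0.776 -0.208  0.025]
drill_block 0.48 [187, 219] [0.489 0.085 0.041]
clamp 0.59 [351, 246] [ 0.764 -0.037  0.002]
clamp 0.46 [181, 185] [0.491 0.134 0.083]
flip_box 0.74 [310, 169] [0.756 0.15  0.059]
[-2.29458641e-05  9.76140162e-01  2.17141388e-01 -1.82371475e-05] [ 0.21261735 -0.47663554 -0.1254344 ] 0.8 -0.0187 0.08560840999660731
```

View pics/scene.png

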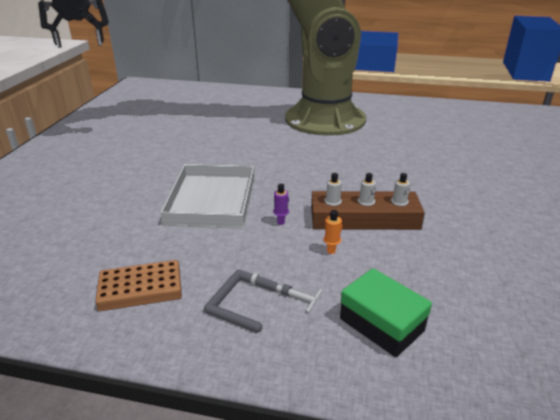

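View pics/side.png

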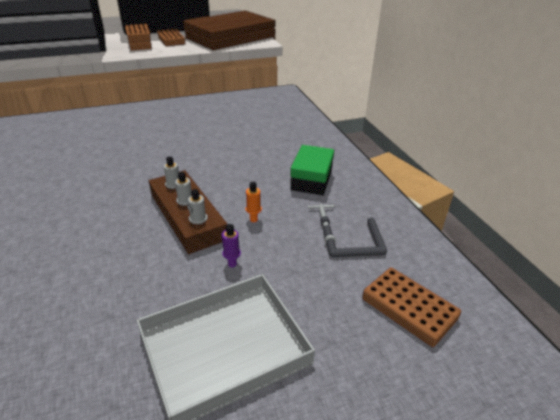

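```bash
python3 - <<'E'
from h import *
for n in("scene","side"):
    W=np.load(n+"W.npy"); im=cv2.imread(f"pics/{n}.png"); P=W.reshape(-1,3); C=im.reshape(-1,3).astype(int)
    z=P[:,2]
    m=(abs(z-.04)<.004)&(P[:,0]>.4)&(P[:,0]<.62)&(P[:,1]>-.05)&(P[:,1]<.3)&(C[:,2]>C[:,0]+20)
    print(n,"block",m.sum(),cv2.minAreaRect(P[m][:,:2].astype(np.float32)))
    m=(z>.02)&(z<.04)&(P[:,1]<-.03)&(P[:,1]>-.35)&(P[:,0]>.3)&(P[:,0]<.68)&(abs(C[:,2]-C[:,0])<25)
    print("tray",m.sum(),cv2.minAreaRect(P[m][:,:2].astype(np.float32)))
    m=((z>.05)&(z<.115)&(P[:,0]>.35)&(P[:,0]<.65)&(P[:,1]>-.1)&(P[:,1]<.3)).reshape(420,560).astype(np.uint8)
    k,l,st,ce=cv2.connectedComponentsWithStats(m)
    for i in range(1,k):
        if st[i,4]>40:
            Q=W[l==i]; t=Q[Q[:,2]>np.nanmax(Q[:,2])-.006]; print(ce[i].round(),st[i,4],np.median(Q,0).round(3),"top",np.median(t,0).round(3),len(t),im[l==i].mean(0).round())
E
```

```text
scene block 1803 ((0.5320056676864624, 0.1506933569908142), (0.15411600470542908, 0.20907604694366455), 11.461797714233398)
tray 1207 ((0.49155718088150024, -0.1491948813199997), (0.2057608813047409, 0.21608878672122955), 9.042189598083496)
[334. 187.] 346 [0.519 0.081 0.077] top [0.512 0.08  0.101] 33 [114. 115. 116.]
[368. 187.] 352 [0.506 0.144 0.076] top [0.499 0.144 0.101] 33 [111. 112. 113.]
[402. 187.] 360 [0.493 0.207 0.076] top [0.487 0.208 0.101] 37 [110. 111. 113.]
[281. 195.] 260 [ 0.555 -0.014  0.069] top [ 0.551 -0.014  0.087] 36 [105.  66.  95.]
[333. 222.] 312 [0.625 0.094 0.07 ] top [0.621 0.093 0.087] 45 [ 44.  85. 136.]
side block 1738 ((0.5284443497657776, 0.15143704414367676), (0.14880487322807312, 0.2105003148317337), 12.222356796264648)
tray 2685 ((0.4900529384613037, -0.14788785576820374), (0.20021674036979675, 0.21542474627494812), 8.706528663635254)
[184. 188.] 1061 [0.496 0.135 0.078] top [0.496 0.142 0.101] 107 [84. 88. 91.]
[253. 193.] 265 [0.615 0.088 0.07 ] top [0.616 0.092 0.087] 39 [ 38.  71. 119.]
[230. 237.] 339 [ 0.545 -0.02   0.07 ] top [ 0.546 -0.016  0.087] 52 [76. 45. 72.]
```

```bash
cat >> h.py <<'E'
def quat(deg):
    a=np.radians(deg)/2; return [0.,float(np.cos(a)),float(np.sin(a)),0.]
E
python3 - <<'E'
from h import *
for a in (101.2,-78.8):
    for p in ([.496,.143,.25],[.484,.206,.11],[.508,.08,.051],[.46,-.15,.06]):
        print(a,p,ctrl.ik(p,quat(a)))
H=np.array(vision.camera_info("wrist")["hand_eye"]); print(H.round(3),vision.camera_info("wrist")["mtx"])
W=np.load("sideW.npy").reshape(-1,3);C=cv2.imread("pics/side.png").reshape(-1,3).astype(int)
z=W[:,2];m=(z>.015)&(z<.036)&(W[:,1]<-.045)&(W[:,1]>-.3)&(W[:,0]>.3)&(W[:,0]<.64)
print(cv2.minAreaRect(W[m][:,:2].astype(np.float32)))
E
```

```text
101.2 [0.496, 0.143, 0.25] [ 0.3651993   0.46504598 -1.04649573  1.74637006  0.43254627  1.18405113
 -0.60827456]
101.2 [0.484, 0.206, 0.11] [ 0.14658641  0.63853721 -0.94384354  1.91739456  0.64885298  0.92523285
 -0.92276089]
101.2 [0.508, 0.08, 0.051] [ 0.2006132   0.62532389 -0.61726132  2.00640588  0.56568985  0.68427024
 -0.5833066 ]
101.2 [0.46, -0.15, 0.06] [ 0.64859335  0.56580585 -0.56766003  2.07631219  0.50640132  0.63635007
 -0.06933425]
-78.8 [0.496, 0.143, 0.25] [-1.04154107  0.53613023  1.15294467  1.76241882 -0.52583182  1.19477493
 -2.68362103]
-78.8 [0.484, 0.206, 0.11] [ 0.26736555  0.77012523 -1.22590577  1.91613629  0.83289758  1.08774087
  2.02537223]
-78.8 [0.508, 0.08, 0.051] [-0.84615135  0.88305513  1.15000141  2.01909909 -1.01786315  0.97691338
 -2.09902357]
-78.8 [0.46, -0.15, 0.06] [ 0.17181942  0.52259348  0.13508869  2.08224072 -0.13014915  0.54446353
 -2.54556224]
[[ 0.    -0.946 -0.323  0.083]
 [ 1.    -0.     0.     0.001]
 [-0.    -0.323  0.946 -0.143]
 [ 0.     0.     0.     1.   ]] [[289.83747237   0.         283.25032276]
 [  0.         289.83747237 211.58031533]
 [  0.           0.           1.        ]]
((0.4941316246986389, -0.17418810725212097), (0.20018842816352844, 0.16244567930698395), 8.640767097473145)
```

```bash
python3 - <<'E'
from h import *
ctrl.movep([.496,.143,.22],quat(101.2)); ctrl.close_gripper(30)
s=get_state();print(s["time"],s["tcp_pos"],s["contact_force"])
im,d,c=grab("wrist"); cv2.imwrite("pics/w1.png",im); W=cloud(d,c); np.save("wristW.npy",W)
z=W[...,2]
for lo,hi in((.09,.11),(.078,.09)):
    m=((z>lo)&(z<hi)&(W[...,0]>.42)&(W[...,0]<.57)).astype(np.uint8)
    k,l,st,ce=cv2.connectedComponentsWithStats(m)
    for i in range(1,k):
        if st[i,4]>40:
            Q=W[l==i]; print(ce[i].round(),st[i,4],Q.mean(0).round(4),np.median(Q,0).round(4),(Q.max(0)-Q.min(0)).round(3),cv2.minEnclosingCircle(Q[:,:2].astype(np.float32)))
m=(abs(z-.04)<.004)&(W[...,0]<.6); print(cv2.minAreaRect(W[m][:,:2].astype(np.float32)))
E
```

```text
4.2 [0.49600899 0.14301118 0.21998332] [-0.0293779   0.74079458  0.1136115 ]
[284. 132.] 203 [0.4837 0.2074 0.1007] [0.4837 0.2075 0.101 ] [0.013 0.014 0.012] ((0.4840630292892456, 0.20591777563095093), 0.006288338452577591)
[284. 202.] 194 [0.4967 0.1449 0.0997] [0.4966 0.1451 0.1007] [0.013 0.014 0.013] ((0.4970248341560364, 0.14347821474075317), 0.006892168428748846)
[284. 130.] 503 [0.4836 0.2079 0.0841] [0.4834 0.2088 0.0841] [0.028 0.027 0.008] ((0.4837662875652313, 0.207018181681633), 0.014054996892809868)
[284. 195.] 387 [0.496  0.1469 0.084 ] [0.4949 0.1486 0.0841] [0.027 0.027 0.011] ((0.4969121515750885, 0.1439487189054489), 0.013911250047385693)
[285. 250.] 253 [0.5088 0.0878 0.0838] [0.5086 0.0877 0.0841] [0.027 0.015 0.012] ((0.5099347829818726, 0.0814642682671547), 0.013620230369269848)
((0.49700498580932617, 0.14313626289367676), (0.08027039468288422, 0.21029599010944366), 11.634428977966309)
```

View pics/w1.png

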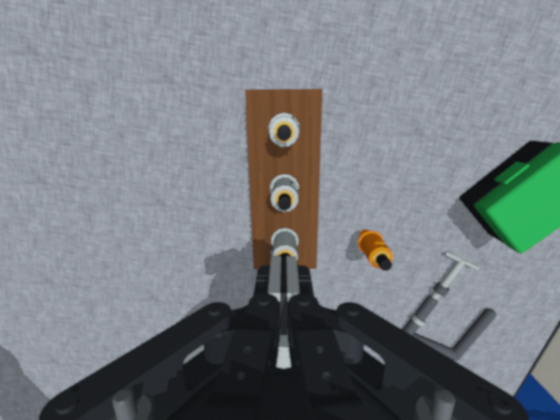

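Wrist view: the three grey latches stand in the block at (284,132), (284,202) and (285,250, partly behind the fingers). The orange look-alike, loose on the bench at (375,245), isn't in the block, so I leave it alone. The block fit gives an 80.3 x 210.3 mm rectangle and plunger tops at z = 0.101, both as specified. I press the far one first.

```bash
cat >> h.py <<'E'
A=101.6
u=np.array([-np.sin(np.radians(11.6)),np.cos(np.radians(11.6))])
LAT=[np.array([.4970,.1433])+k*u for k in(.065,0,-.065)]
def press(i,z0=.104):
    x,y=LAT[i]
    p=get_state()["tcp_pos"]
    ctrl.movep([x,y,.125],quat(A)); ctrl.movel([x,y,z0],max_speed=.05); ctrl.pause(.2)
    b=np.mean([(ctrl.pause(.02),get_state()["contact_force"][2])[1] for _ in range(5)])
    z=z0; zc=None; log=[]; res=None; pk=0
    while True:
        z-=.0004; ctrl.movel([x,y,z],max_speed=.02)
        s=get_state(); f=s["contact_force"][2]-b; zt=s["tcp_pos"][2]; log.append((round(zt*1e3,2),round(f,1))); pk=max(pk,f)
        if zc is None and f>.8: zc=zt
        if f>12: res="STIFF";break
        if zc and zc-zt>.0085 and f<.6: res="CLICK";break
        if zc and zc-zt>.0112: res="DEEP";break
        if zt<.0905 and zc is None: res="NOCONTACT";break
    ctrl.movel([x,y,.125],max_speed=.1)
    print(i,res,"peak",round(pk,2),"contact z",zc,"t",get_state()["time"]); print(log); return res
E
python3 - <<'E'
from h import *
print(get_state()["time"]); press(0)
E
```

```text
4.25
0 STIFF peak 14.27 contact z 0.10099373965732214 t 9.2917
[(np.float64(103.62), np.float64(-0.0)), (np.float64(103.16), np.float64(0.3)), (np.float64(102.77), np.float64(0.1)), (np.float64(102.36), np.float64(0.0)), (np.float64(101.97), np.float64(0.2)), (np.float64(101.58), np.float64(0.2)), (np.float64(101.18), np.float64(0.4)), (np.float64(100.99), np.float64(3.8)), (np.float64(100.73), np.float64(6.3)), (np.float64(100.51), np.float64(8.8)), (np.float64(100.29), np.float64(10.9)), (np.float64(100.07), np.float64(11.6)), (np.float64(99.84), np.float64(14.3))]
```

```bash
python3 - <<'E'
from h import *
press(1,.1025)
E
```

```text
1 CLICK peak 7.88 contact z 0.10097424391978913 t 17.2667
[(np.float64(102.14), np.float64(0.7)), (np.float64(101.66), np.float64(0.1)), (np.float64(101.26), np.float64(0.4)), (np.float64(100.97), np.float64(1.1)), (np.float64(100.59), np.float64(2.2)), (np.float64(100.2), np.float64(3.9)), (np.float64(99.79), np.float64(4.7)), (np.float64(99.41), np.float64(5.3)), (np.float64(99.06), np.float64(6.2)), (np.float64(98.67), np.float64(7.0)), (np.float64(98.31), np.float64(7.2)), (np.float64(97.93), np.float64(7.6)), (np.float64(97.52), np.float64(7.9)), (np.float64(97.12), np.float64(7.3)), (np.float64(96.71), np.float64(7.6)), (np.float64(96.25), np.float64(6.4)), (np.float64(95.84), np.float64(5.6)), (np.float64(95.4), np.float64(5.5)), (np.float64(94.93), np.float64(5.0)), (np.float64(94.43), np.float64(4.2)), (np.float64(94.01), np.float64(3.8)), (np.float64(93.6), np.float64(2.3)), (np.float64(93.21), np.float64(2.1)), (np.float64(92.81), np.float64(0.2)), (np.float64(92.38), np.float64(0.3))]
```

```bash
python3 - <<'E'
from h import *
r=press(2,.1025)
x,y=LAT[0]
ctrl.movep([x+.02,y-.1,.22],quat(A)) if False else ctrl.movel([*(LAT[2]-.05*u),.20],max_speed=.15)
im,d,c=grab("wrist"); W=cloud(d,c); z=W[...,2]; print(get_state()["time"])
for i,L in enumerate(LAT):
    m=np.hypot(W[...,0]-L[0],W[...,1]-L[1])<.005
    print(i,m.sum(),np.nanmedian(z[m]).round(4) if m.any() else None,np.nanpercentile(z[m],90).round(4) if m.any() else None)
cv2.imwrite("pics/w2.png",cv2.resize(im[40:300,160:420],None,fx=2.2,fy=2.2))
E
```

```text
2 CLICK peak 9.34 contact z 0.10099504430565079 t 25.4917
[(np.float64(102.14), np.float64(-0.5)), (np.float64(101.66), np.float64(-0.5)), (np.float64(101.26), np.float64(-0.3)), (np.float64(101.0), np.float64(0.9)), (np.float64(100.63), np.float64(2.4)), (np.float64(100.24), np.float64(4.4)), (np.float64(99.85), np.float64(5.7)), (np.float64(99.52), np.float64(6.7)), (np.float64(99.19), np.float64(7.5)), (np.float64(98.84), np.float64(9.3)), (np.float64(98.47), np.float64(8.7)), (np.float64(98.1), np.float64(9.0)), (np.float64(97.73), np.float64(8.1)), (np.float64(97.3), np.float64(8.4)), (np.float64(96.9), np.float64(8.4)), (np.float64(96.46), np.float64(8.1)), (np.float64(96.03), np.float64(7.3)), (np.float64(95.58), np.float64(7.3)), (np.float64(95.11), np.float64(6.8)), (np.float64(94.64), np.float64(4.4)), (np.float64(94.15), np.float64(4.9)), (np.float64(93.63), np.float64(3.1)), (np.float64(93.21), np.float64(2.9)), (np.float64(92.72), np.float64(1.2)), (np.float64(92.24), np.float64(0.9)), (np.float64(91.99), np.float64(-0.8))]
26.2917
0 0 None None
1 154 0.1011 0.102
2 105 0.088 0.0889
```

View pics/w2.png

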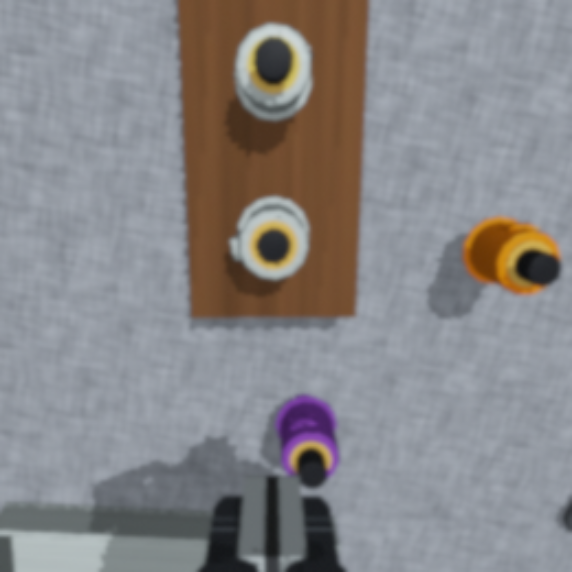

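The middle plunger sprang back: its top is at 0.101, because I stopped at 8.6 mm. The near one is clicked at 0.088. In the crop, the middle latch is at (273,70), the near one at (273,240), and the purple and orange look-alikes stand on the bench. I press the middle one again, deeper.

```bash
python3 - <<'E'
from h import *
x,y=LAT[1]
ctrl.movep([x,y,.115],quat(A)); ctrl.movel([x,y,.102],max_speed=.05); b=get_state()["contact_force"][2]
for z in np.arange(.1008,.0903,-.0008):
    ctrl.movel([x,y,z],max_speed=.02); f=get_state()["contact_force"][2]-b
    if f>12: print("STOP",f);break
print(f,get_state()["tcp_pos"][2])
ctrl.movel([x,y,.2],max_speed=.2)
im,d,c=grab("wrist"); W=cloud(d,c); z=W[...,2]; print(get_state()["time"])
for i,L in enumerate(LAT):
    m=np.hypot(W[...,0]-L[0],W[...,1]-L[1])<.005
    print(i,m.sum(),np.nanmedian(z[m]).round(4) if m.any() else None)
cv2.imwrite("pics/w3.png",cv2.resize(im[60:260,190:390],None,fx=2.9,fy=2.9))
E
```

```text
-1.1835873256463294 0.09035674086280863
31.575
0 127 0.1011
1 434 0.2372
2 0 None
```

View pics/w3.png

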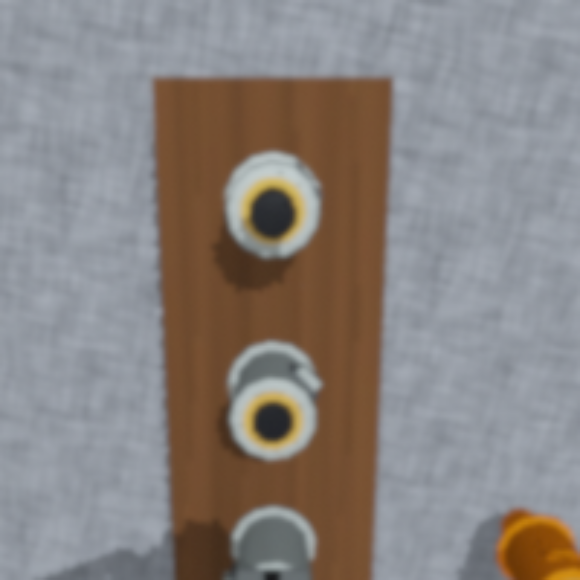

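Latch 0 (crop (272,205)) is the stiff one: it passed 12 N within 1.2 mm, and its plunger is still out at 0.101. It stands at the far end of the block, is grey, and has a small peg at upper right (308,172). I turn the grip about 35° so the pads miss the peg.

```bash
python3 - <<'E'
from h import *
q=quat(66.6); x,y=LAT[0]
print(ctrl.ik([x,y,.05],q), ctrl.ik([.494,-.174,.041],q))
ctrl.ungrasp(); ctrl.movep([x,y,.16],q); ctrl.movel([x,y,.050],max_speed=.12)
ctrl.close_gripper(60); s=get_state(); print(s["time"],s["width"],s["gripper_force"],s["contact_force"])
ctrl.movel([x,y,.10],max_speed=.08); ctrl.movel([x,y,.17],max_speed=.15)
s=get_state(); print(s["time"],s["width"],s["gripper_force"],s["contact_force"])
im,d,c=grab("scene"); W=cloud(d,c); np.save("s2.npy",W)
for n,L in enumerate(LAT):
    m=(np.hypot(W[...,0]-L[0],W[...,1]-L[1])<.02)&(W[...,2]<.13)&(W[...,2]>.02); zz=W[...,2][m]; print(n,m.sum(),np.percentile(zz,99).round(4) if m.any() else 0)
cv2.imwrite("pics/s2.png",cv2.resize(im[60:260,230:470],None,fx=3,fy=3))
E
```

```text
[-0.02829375  0.64904464 -0.65402363  1.97571983  0.59504065  0.71552431
 -1.45726022] [ 0.72777816  0.66778477 -0.67765335  1.98945228  0.64017941  0.70753448
 -0.75926052]
34.6833 0.026296730998862164 58.719722628593445 [-1.90158734 -0.53898323  6.50599175]
36.075 0.026208934638991127 59.02479887008667 [-0.53571373  0.11014689 -2.69090617]
0 173 0.0421
1 440 0.089
2 423 0.0888
```

View pics/s2.png

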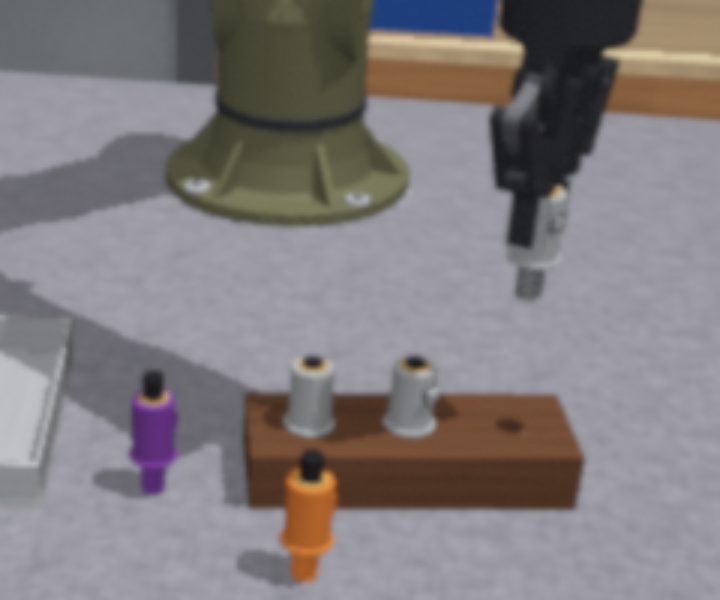

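The stiff latch hangs in the gripper at (530,240). The other two stand clicked in at (312,395) and (413,395), with tops at 0.089. Next is the tray.

```bash
python3 - <<'E'
from h import *
T=[.494,-.174]
ctrl.movel([*T,.17],max_speed=.18); ctrl.movel([*T,.06],max_speed=.1)
b=get_state()["contact_force"][2]
for z in np.arange(.055,.037,-.0015):
    ctrl.movel([*T,z],max_speed=.03); f=get_state()["contact_force"][2]-b
    if f>2.5: break
print(z,f,get_state()["time"])
ctrl.ungrasp(); ctrl.pause(.3); ctrl.movel([*T,.2],max_speed=.15); ctrl.pause(.5)
for n in("scene","side"):
    im,d,c=grab(n); W=cloud(d,c)
    m=(np.hypot(W[...,0]-T[0],W[...,1]-T[1])<.1)&(W[...,2]>.009)&(W[...,2]<.12)
    m&=(abs(W[...,0]-T[0])<.075)&(abs(W[...,1]-T[1])<.06)
    print(n,m.sum(),np.median(W[m],0).round(3),W[m].min(0).round(3),W[m].max(0).round(3))
    for i,L in enumerate(LAT):
        k=(np.hypot(W[...,0]-L[0],W[...,1]-L[1])<.02)&(W[...,2]<.13)&(W[...,2]>.02); print(i,k.sum(),np.percentile(W[...,2][k],99).round(4) if k.any() else 0)
    cv2.imwrite(f"pics/end_{n}.png",im)
print(get_state()["time"])
E
```

```text
0.038499999999999986 9.86790429751655 42.7083
scene 422 [ 0.503 -0.17   0.056] [ 0.483 -0.189  0.009] [ 0.513 -0.158  0.092]
0 174 0.0424
1 444 0.0887
2 423 0.089
side 822 [ 0.492 -0.18   0.062] [ 0.478 -0.188  0.01 ] [ 0.51  -0.159  0.092]
0 0 0
1 197 0.0754
2 528 0.0896
45.4417
```

View pics/end_side.png

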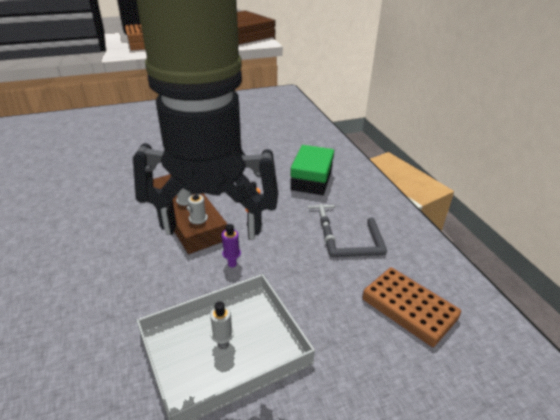

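The latch stands in the middle of the tray at (222,325). Its top is at 0.092, which puts its mid point at about 0.057, under the 0.065 limit. Both good latches are clicked in, the bystanders haven't moved and the gripper is clear.

```bash
python3 -c "
from h import *
print(ticket.close_job())"
```

```text
the job is handed in; nothing more can be done
None
```

The job is handed in at about 45 s of the 61 s allowed: the stiff latch (far end of the block, past 12 N without clicking, 14.3 N highest reading) stands in the steel tray, and the two good latches (peaks 7.9 and 9.3 N) are still in the block, clicked in; the verdict was not reported back.

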